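# Contact-test a battery pack in the press fixture

## Robot

A 6-joint arm with a two-finger parallel gripper is mounted at the origin on the work surface. World frame = base frame: x ahead of the robot, y to its left, z up, the work surface at z = 0. Lengths are in m, angles in rad, forces in N, time in s.
With the tool pointing down it reaches from about 0.325 to 0.9 m from the base axis. Payload 3.5 kg.
Tool frame: the origin (TCP) lies on the centre line of the jaws, within the pads' length; the fingertips stand 25 mm ahead of it and the grasp point (between the pads) lies 6 mm ahead of it (bot.nose_length is the z of the fingertips in the tool frame, in m); z points along the fingers, y is the direction in which the jaws open and shut (so a half turn about z gives the same grasp; the last joint's range is limited). The gripper opens to 85 mm and grips with 20 to 120 N. Pads are 22 mm wide; open, the fingers measure 114 mm over their backs; the gripper's body (76 mm by 85 mm) begins 54 mm behind the grasp point. The pads swing forward as they close: fully open they stand 13 mm farther back than shut.
Start: joints at [1.207, 0.276, -0.026, 1.268, 0, 1.467], TCP at [0.161, 0.604, 0.218] pointing down, gripper open.
Joint ranges: [-3.12, 3.12], [-0.85, 1.88], [-1.08, 1.24], [-1.95, 2.15], [-1.57, 1.53], [-3.14, 3.14]. Speed limits (rad/s): [2.57, 2.57, 3.14, 3.14, 3.14, 3.14].

## Interface

Orientations are given as a unit quaternion [w, x, y, z].
In Python, from rig import bot gives the robot as it stands.
- The arm moves only by the tool arm_command, never from a script. Its argument "series" is a list of rows, each a list of 5 numbers: the shift along the tool's x, y, z in units of 40 mm (1.0 is 40 mm), then the turn about the tool's z in units of 6 degrees (1.0 is 6 degrees), then the finger opening in mm, from 0 to 85.4. In form: [[dx, dy, dz, spin, fingers], ...]. A call has 1 to 5 rows; each row shifts and turns the commanded pose from where the row before left it, along the tool's axes as they then stand; what a row does not reach is not made up. A row lasts 1/12 s, in which the tool goes at most 41.7 mm and 7.16 degrees, less where a joint would pass 70% of its speed; a pose out of reach is approached as far as the arm can. A call is refused whole if a number of a shift passes 1 or a number of a turn 1, either way. A call with a gripper value outside its range is refused whole. The fingers move at their own pace and stop on an object; the grip force is fixed at half the most. Time passes only in rows, so rows that do not move let the fingers close. It gives the time, the measured TCP pose, the force and the opening at its end, in the units of the state.
- bot.sense(): the state, without advancing time (a new reading comes with each control period).
- bot.capture(name): name is "scene" or "top"; returns the picture (420x560x3 uint8, blue, green, red); there is no depth.
- bot.camera_model(name): a dict with "fov_y" (degrees; the focal length in pixels is half the picture's height over the tangent of half this angle, whatever the lens; pixels are square), "cx", "cy" (the principal point, pixels), "k1" (the pictures are not rectified: a ray, as slopes to the right and down, at radius r is drawn at 1 + k1 r^2 times it, then the intrinsics apply), "extrinsics" (4x4, takes a point from camera to world coordinates). Camera axes: x right, y down, z forward; pixel columns grow to the right and rows downward; lengths in m; the calibration is good to about 2 mm. A picture is of the moment at which its call begins. camera_model takes no time and is no camera call.
- bot.finish_job(): hands the job in, once; it reports no verdict.
The state is a dict: "clock": time; "joint_positions": joint angles; "joint_vel": joint speeds; "tau": joint torques, N m; "tool_pos": TCP position; "eef_rot": TCP orientation; "force": force on the tool from outside, world axes, zero at the start; "moment": the same for the moment, N m; "opening": finger opening in m.
Only numpy, scipy, OpenCV 4.12 (cv2) and the standard library are available. Lean on these libraries where they do the work, as an engineer would, in place of code of your own. Each camera call takes 0.05 s, during which the arm holds its last target. There are 200 camera calls.

## Task

Push the battery pack in the test fixture's channel fully home against the back stop. Then press the fixture's red plunger knob down through its soft first stop to the firm second stop, hold it there for a second without leaning on it harder than about 20 N (more crushes the pack's contacts), and let the plunger rise fully again, with the pack still home. Leave the spare pack, the screwdriver and the parts bin where they are.

Things in the scene. Friction and masses are not known exactly. Their poses are not given: they have to be found in the camera images.
- fixture: Test fixture fixed to the bench, turned by up to 17 degrees. Origin: on the bench, on the centre line of its channel; x points into the channel (away from the robot at yaw 0), z up. Bed with slick white liner, x -140 to +120 mm, 100 mm wide, top 20 mm above the bench. Two steel guides, inner faces at y = +-37 mm, tops 38 mm above the bench, x -140 to +85 mm.
- stop (a point): Point on the steel back stop's upright face, at x = 85, y = 0, z = 50 mm in the fixture's frame; axes as the fixture's. The stop is 80 mm wide, its top 60 mm above the bench. The pack's far end must meet this face.
- bush (a point): Centre of the top of the dark bush that guides the plunger's rod, x = 50, y = 0, z = 187 mm in the fixture's frame. It sits on a blue arm (x 25 to 120 mm, 36 mm wide, 140 to 175 mm above the bench) carried by a blue column behind the stop (x 95 to 119 mm, 36 mm wide, 185 mm high). A white nose 16 mm across hangs below the arm and moves with the plunger.
- plunger: Red round plunger knob, 42 mm across, 22 mm thick, flat top 38 mm across, on a steel rod; slides straight down. Origin: centre of its top face, at x = 50, y = 0, z = 252 mm in the fixture's frame when fully up; axes as the fixture's. A light spring (2 to 4 N) brings it back up. After 10 to 24 mm of travel (the nose's screw setting differs every time: feel it) the nose lands on the pack.
- knob_top (a point): Where to press: centre of the knob's top face, same point as the plunger's origin. When the nose lands on the pack (soft first stop) the force on the knob steps up to 6 to 9 N, then grows 0.5 N per mm. 5 mm lower is the firm second stop: 12 to 14 N, then 4 N more per mm; held properly there it reads 15 to 20 N. 4 mm past it all is solid. No pack home, no such stops.
- pack: Black tool battery pack with red button, loose in the channel, 0.4 to 0.85 kg. 120 long (x) x 70 wide x 42 mm tall, plus a deck on top 80 x 50 mm, 56 mm above the underside. Origin: centre of its underside; x towards the back stop. Push its near end (red button), a flat upright face at x = -60 mm. It starts 25 to 60 mm short of home; home, its origin is at x = +25 mm in the fixture's frame.
- spare_pack: A second pack like the first, lying on the bench to the left of the fixture; to be left alone. Origin: centre of its underside.
- screwdriver: Screwdriver with orange handle, 180 mm long, lying on the bench to the right of the fixture; to be left alone. Origin: underside, x along its length.
- bin: Blue open bin of red latch parts, 110 x 80 x 45 mm, on the bench right of the screwdriver; to be left alone. Origin: centre of its underside.
Things that resemble listed ones, but are neither listed nor needed, are in the scene too. What is shaped like the pack but orange or pink is not meant.

How it is judged:
On the way, in this order (a step that is already met when the one before it is completed fails the run):
1. the pack is home: within 3.5 mm of the back stop, flat on the bed (x of pack in the frame of fixture between 0.0215 and 0.0285 m and z of pack in the frame of fixture below 0.024 m and angle between pack's own z axis and vertical below 0.06 rad), for 0.2 s.
2. the plunger is held at its second stop, bearing on the pack with more than 9 N for half a second (all of step 1 and contact force between plunger and pack above 9 N), for 0.5 s.
At the end, for the whole second after the job is handed in: The pack lies at rest and flat in the channel within 3.5 mm of the back stop; the plunger is released and back within 4 mm of its top position, off the pack (all of step 1 and z of plunger in the frame of fixture above 0.248 m and contact force between plunger and pack below 0.1 N and linear speed of pack below 0.01 m/s); the robot touches nothing.
It fails at once if the plunger bears on the pack with more than 22 N (contact force between plunger and pack above 22 N).
It fails at once if the spare pack is moved by more than 15 mm (distance of spare_pack from where it was at the start of the episode above 0.015 m).
It fails at once if the screwdriver is moved by more than 15 mm (distance of screwdriver from where it was at the start of the episode above 0.015 m).
It fails at once if the parts bin is moved by more than 15 mm (distance of bin from where it was at the start of the episode above 0.015 m).
It also fails if it takes over 58 s, if anything falls off the work surface, if the arm or the gripper's body presses on something with over 40 N, if the wrist force passes 120 N, or if a joint passes its speed limit or range.

## Working session

There is one attempt and no reset: what is moved stays moved. The work goes in short steps, Python scripts to look and compute and a tool call to move; the robot and the scene stay as the last step left them, time stands still between calls to the robot, and variables do not carry over. Pictures are saved under pics/ and viewed, about 8 in all and at most 12, crops included, and the job is handed in when it is done.

Besides the shell and the picture viewer there is one more tool, called after "Emit:" in YAML: its name, and indented under it one key for each argument. arm_command: Moves the arm, as the interface text tells. Its arguments: {"type":"object","properties":{"series":{"type":"array"}},"required":["series"]}

```bash
mkdir -p pics; ls; python3 - <<'E'
from rig import bot
import cv2,numpy as np
for n in("scene","top"):
    cv2.imwrite(f"pics/{n}0.png",bot.capture(n)); m=bot.camera_model(n); print(n,m)
print(bot.sense())
E
```

```text
pics
scene {'fov_y': 50.927345323781694, 'cx': 277.8193386424392, 'cy': 213.93334885210575, 'k1': -0.02806319653308216, 'extrinsics': array([[ 0.75070472,  0.3427186 , -0.5647888 ,  1.06282304],
       [ 0.66018879, -0.42069527,  0.62222684, -0.53376171],
       [-0.02435527, -0.83997586, -0.5420769 ,  0.62120119],
       [ 0.        ,  0.        ,  0.        ,  1.        ]])}
top {'fov_y': 56.57688533215833, 'cx': 280.8778468086013, 'cy': 215.62609413538422, 'k1': 0.03853521460277755, 'extrinsics': array([[-0.01566806, -0.98788984,  0.15436375,  0.44070819],
       [-0.99949261,  0.01119246, -0.02982043,  0.01935083],
       [ 0.02773159, -0.15475266, -0.98756396,  0.88563479],
       [ 0.        ,  0.        ,  0.        ,  1.        ]])}
{'clock': 0.1, 'joint_positions': array([ 1.20662678e+00,  2.77106081e-01, -2.77518219e-02,  1.26803206e+00,
       -7.42836905e-06,  1.46741340e+00]), 'joint_vel': array([-0.0010875 , -0.0003693 ,  0.00335301, -0.00097987, -0.00020136,
        0.00051965]), 'tau': array([ 9.93483764e-05, -4.46707678e+01,  2.96128124e+01,  8.46160372e-03,
       -4.70303280e-05,  1.15818203e-06]), 'tool_pos': array([0.16088324, 0.60316187, 0.21653725]), 'eef_rot': array([-2.38884634e-04,  1.30024049e-01,  9.91510288e-01, -1.01920171e-03]), 'force': array([ 0.1246981 ,  0.11963704, -0.58455412]), 'moment': array([-0.03646126, -0.00595126,  0.05544555]), 'opening': 0.08542577263673815}
```

View pics/scene0.png

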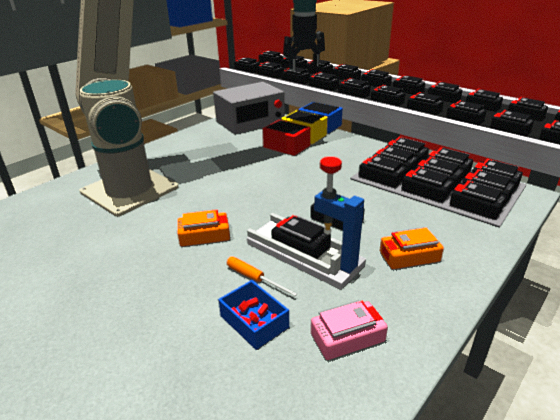

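View pics/top0.png

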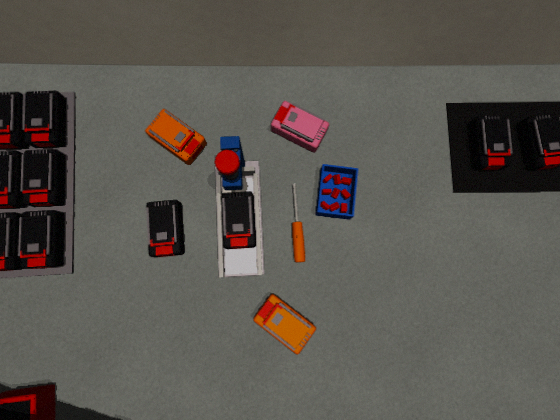

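Top view: fixture at columns 217–263, rows 160–276, with the knob at about (229,163) and the pack at (238,220). The spare pack is at (165,228). The screwdriver is at (298,225), the bin at (337,192), and an orange decoy stands near the entrance at (285,323).

```bash
cat > h.py <<'E'
import cv2,numpy as np
from rig import bot
def ray(n,uv):
    m=bot.camera_model(n);f=210/np.tan(np.radians(m["fov_y"])/2)
    K=np.array([[f,0,m["cx"]],[0,f,m["cy"]],[0,0,1.]])
    p=cv2.undistortPoints(np.array(uv,float).reshape(-1,1,2),K,np.array([m["k1"],0,0,0.]))[:,0]
    d=np.c_[p,np.ones(len(p))]@m["extrinsics"][:3,:3].T
    return m["extrinsics"][:3,3],d/np.linalg.norm(d,axis=1)[:,None]
def plane(n,uv,z):
    o,d=ray(n,uv); return o+d*((z-o[2])/d[:,2])[:,None]
def tri(a,b):
    A=np.zeros((3,3));y=np.zeros(3);R=[]
    for n,uv in(("scene",a),("top",b)):
        o,d=ray(n,uv);P=np.eye(3)-np.outer(d[0],d[0]);A+=P;y+=P@o;R.append((P,o))
    x=np.linalg.solve(A,y);return x,[np.linalg.norm(P@(x-o)) for P,o in R]
def red(im,box):
    x0,y0,x1,y1=box;h=cv2.cvtColor(im[y0:y1,x0:x1],cv2.COLOR_BGR2HSV)
    m=((h[...,0]<8)|(h[...,0]>172))&(h[...,1]>150)&(h[...,2]>80)
    n,l,s,c=cv2.connectedComponentsWithStats(m.astype(np.uint8));i=1+np.argmax(s[1:,4])
    return c[i]+[x0,y0],s[i]+[x0,y0,0,0,0]
E
python3 - <<'E'
from h import *
t=cv2.imread("pics/top0.png");s=cv2.imread("pics/scene0.png")
a,sa=red(s,(310,145,350,180));b,sb=red(t,(205,140,250,185));print(a,sa,b,sb)
print("knob tri (centre, z~.241)",tri(a,b), "plane .241",plane("top",[b],.245),plane("scene",[a],.241))
r,sr=red(t,(215,225,262,255));print("button",r,sr)
h=cv2.cvtColor(t,cv2.COLOR_BGR2HSV);w=(h[...,1]<40)&(h[...,2]>150)
for y in range(165,280,8):
    x=np.flatnonzero(w[y,205:275])+205;print(y,x.min() if len(x) else 0,x.max() if len(x) else 0)
c=cv2.resize(t[130:290,180:290],None,fx=3.6,fy=3.6,interpolation=cv2.INTER_CUBIC)
d=cv2.resize(s[150:290,240:370],None,fx=3,fy=3,interpolation=cv2.INTER_CUBIC)
o=np.zeros((580,800,3),np.uint8);o[:c.shape[0],:c.shape[1]]=c;o[:d.shape[0],400:400+d.shape[1]]=d
cv2.imwrite("pics/crop.png",o)
E
```

```text
[330.23571429 164.16071429] [320 157  22  17 280] [226.53275109 161.16157205] [215 150  24  24 458]
knob tri (centre, z~.241) (array([0.63446917, 0.09009834, 0.24614796]), [np.float64(0.0003076209718437714), np.float64(0.0003076209718437688)]) plane .241 [[0.63505975 0.09043646 0.245     ]] [[0.62847256 0.09830977 0.241     ]]
button [238.54794521 241.52054795] [230 237  18  10 146]
165 246 257
173 256 257
181 246 256
189 223 257
197 217 259
205 218 259
213 218 260
221 218 260
229 218 261
237 218 261
245 219 261
253 219 262
261 219 262
269 219 262
277 0 0
```

View pics/crop.png

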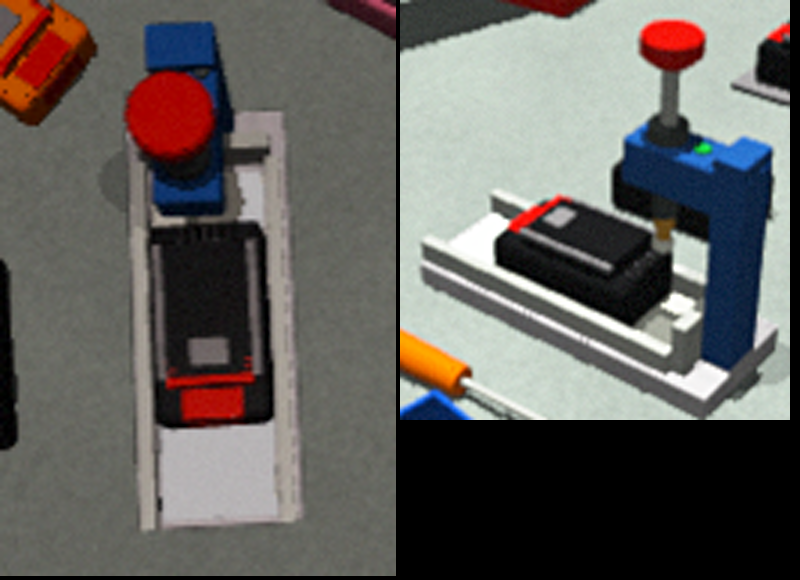

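```bash
python3 - <<'E'
from h import *
f=lambda c:[(180+(u+.5)/3.6-.5,130+(v+.5)/3.6-.5) for u,v in c]
k=np.array([.6345,.0901])
A=plane("top",f([(141,527),(156,527),(277,520)]),.038);B=plane("top",f([(162,524),(300,518)]),.02)
print(A,B)
L=plane("top",f([(130,170),(141,527)]),.038);d=L[0]-L[1];print("left edge yaw",np.degrees(np.arctan2(d[1],d[0])))
R=plane("top",f([(284,113),(300,518)]),.02);d=R[0]-R[1];print("right edge yaw",np.degrees(np.arctan2(d[1],d[0])),np.hypot(*d[:2]), "bed 260")
m=(A[0]+B[1])[:2]/2;v=k-m;print("mid",m,"yaw",np.degrees(np.arctan2(v[1],v[0])),np.hypot(*v),"exp 0.19")
yaw=np.arctan2(v[1],v[0]);u=np.array([np.cos(yaw),np.sin(yaw)])
P=plane("top",f([(158,425),(272,425),(155,385),(270,385)]),.062);print("pack near end top",P,(P[:2,:2].mean(0)-k)@u+.05)
# screw, bin, spare, decoy extents (z~0)
print(plane("top",[(165,228),(150,258),(184,255),(294,185),(298,260),(272,295),(255,315),(317,213)],.02)) 
E
```

```text
[[0.44422796 0.12832661 0.038     ]
 [0.44407387 0.11948259 0.038     ]
 [0.44697807 0.0478342  0.038     ]] [[0.44587658 0.11800859 0.02      ]
 [0.44808786 0.03446109 0.02      ]]
left edge yaw 2.2971226539888683
right edge yaw 1.792959577717136 0.255221047723026 bed 260
mid [0.44615791 0.08139385] yaw 2.646624492127779 0.18854320382489184 exp 0.19
pack near end top [[0.50267603 0.11598824 0.062     ]
 [0.50172686 0.04964514 0.062     ]
 [0.52611147 0.11791701 0.062     ]
 [0.52521798 0.0506968  0.062     ]] -0.0824937492345331
[[ 0.55124568  0.2497536   0.02      ]
 [ 0.48582052  0.27988101  0.02      ]
 [ 0.49113081  0.206855    0.02      ]
 [ 0.64621798 -0.03776786  0.02      ]
 [ 0.47640266 -0.04305934  0.02      ]
 [ 0.40172993  0.01523887  0.02      ]
 [ 0.36032721  0.05228011  0.02      ]
 [ 0.58108112 -0.08832281  0.02      ]]
```

Crop: the knob top is at crop (170,113), the near liner edge at (162–277,522) and the pack's near end at v≈425. That gives a yaw of about 2.3°, a pack near end at fixture x ≈ -82 mm, and so a push of about 47 mm. I'll turn the tool and move to the channel entrance with the fingers closed.

Emit:
arm_command:
  series:
    - [-0.4, -0.7, -0.4, -0.97, 0]
    - [-0.5, -0.8, -0.2, -0.97, 0]
    - [-0.5, -0.85, 0, -0.97, 0]
    - [-0.5, -0.85, 0, 0, 0]
    - [-0.5, -0.85, 0, 0, 0]

```text
clock: 0.52
tool_pos: [0.2451, 0.4349, 0.2414]
eef_rot: [-0.0, -0.023, 1.0, -0.0]
force: [1.7, -0.1, -0.4]
opening: 0.0256
```

```bash
cat > st.py <<'E'
import numpy as np
from rig import bot
from scipy.spatial.transform import Rotation as Ro
K=np.array([.6345,.0901]);Y=np.radians(2.3);u=np.array([np.cos(Y),np.sin(Y)]);v=np.array([-u[1],u[0]])
s=bot.sense();p=s["tool_pos"];R=Ro.from_quat(s["eef_rot"],scalar_first=True).as_matrix()
d=p[:2]-K
print("t",round(s["clock"],2),"fix mm",np.round([1e3*(d@u+.05),1e3*(d@v),1e3*p[2]],1),"yaw tool x-180-fix",round(np.degrees(np.arctan2(-R[1,0],-R[0,0])-Y),2),"z",R[:,2].round(3),"F",s["force"].round(1),"open",round(s["opening"],4))
E
python3 st.py
```

```text
t 0.52 fix mm [-325.2  360.2  241.4] yaw tool x-180-fix 0.3 z [-0. -0. -1.] F [ 1.7 -0.1 -0.4] open 0.0256
```

Emit:
arm_command:
  series:
    - [-0.5, -0.83, 0, 0, 0]
    - [-0.5, -0.83, 0, 0, 0]
    - [-0.5, -0.83, 0, 0, 0]
    - [-0.5, -0.83, 0, 0, 0]
    - [-0.5, -0.83, 0, 0, 0]

```text
clock: 0.93
tool_pos: [0.3525, 0.2733, 0.2413]
eef_rot: [-0.0, -0.022, 1.0, -0.0]
force: [0.0, 0.0, 0.0]
opening: -0.0002
```

Emit:
arm_command:
  series:
    - [-0.5, -0.83, 0, 0, 0]
    - [-0.5, -0.83, 0, 0, 0]
    - [-0.5, -0.83, 0, 0, 0]
    - [-0.4, -0.8, 0, 0, 0]
    - [0, 0, 0, 0, 0]

```text
clock: 1.35
tool_pos: [0.4367, 0.1424, 0.2414]
eef_rot: [0.001, -0.018, 1.0, -0.001]
force: [0.3, 0.6, -0.1]
opening: -0.0002
```

```bash
python3 st.py
```

```text
t 1.35 fix mm [-145.5   60.2  241.4] yaw tool x-180-fix -0.19 z [ 0.002 -0.002 -1.   ] F [ 0.3  0.6 -0.1] open -0.0002
```

Emit:
arm_command:
  series:
    - [-0.3, -0.75, 0, 0, 0]
    - [-0.3, -0.75, 0, 0, 0]
    - [0, 0, 0.9, 0, 0]
    - [0, 0, 0.9, 0, 0]
    - [0, 0, 0, 0, 0]

```text
clock: 1.77
tool_pos: [0.4539, 0.0875, 0.1626]
eef_rot: [-0.007, -0.021, 1.0, -0.0]
force: [-1.3, 0.7, -0.3]
opening: -0.0001
```

```bash
python3 st.py; python3 -c "
from h import *
t=bot.capture('top');s=bot.capture('scene')
o=np.zeros((520,800,3),np.uint8)
c=cv2.resize(t[140:300,180:300],None,fx=3.2,fy=3.2);d=cv2.resize(s[130:300,220:370],None,fx=2.7,fy=2.7)
o[:c.shape[0],:c.shape[1]]=c;o[:d.shape[0],390:390+d.shape[1]]=d;cv2.imwrite('pics/a.png',o)"
```

```text
t 1.77 fix mm [-130.5    4.7  162.6] yaw tool x-180-fix 0.14 z [-0.014 -0.001 -1.   ] F [-1.3  0.7 -0.3] open -0.0001
```

View pics/a.png

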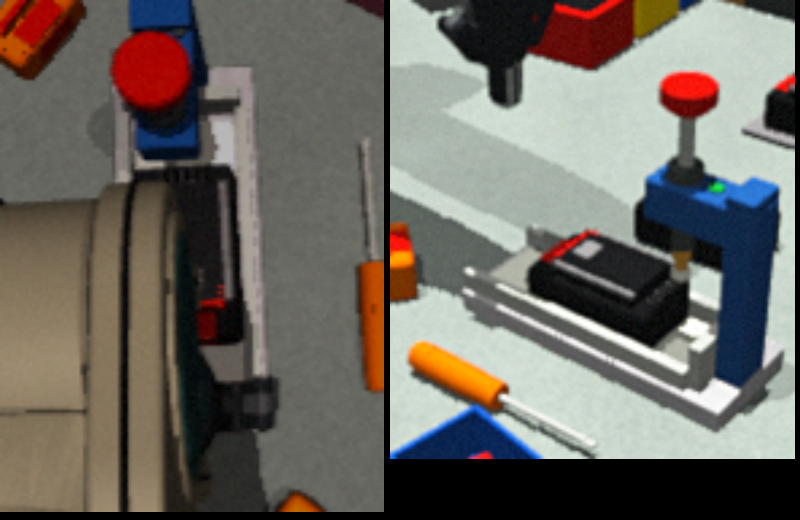

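The scene crop shows the pack still in its starting place and the gripper tip at crop (505,100), above the channel entrance. The top view is partly hidden by the arm.

Emit:
arm_command:
  series:
    - [0, 0, 0, 0, 0]
    - [0, 0, 0, 0, 0]
    - [0, 0, 0, 0, 0]

```text
clock: 2.12
tool_pos: [0.4624, 0.0887, 0.172]
eef_rot: [0.002, -0.022, 1.0, 0.0]
force: [-0.3, 0.3, 0.2]
opening: -0.0001
```

```bash
python3 st.py
```

```text
t 2.12 fix mm [-122.     5.5  172. ] yaw tool x-180-fix 0.26 z [ 0.004  0.    -1.   ] F [-0.3  0.3  0.2] open -0.0001
```

Emit:
arm_command:
  series:
    - [0, -0.14, 0.6, 0, 0]
    - [0, 0, 0.7, 0, 0]
    - [0, 0, 0.7, 0, 0]
    - [0, 0, 0.4, 0, 0]
    - [0, 0, 0.3, 0, 0]

```text
clock: 2.53
tool_pos: [0.4607, 0.0828, 0.061]
eef_rot: [-0.0, -0.022, 1.0, 0.0]
force: [-1.1, 0.1, 1.1]
opening: -0.0001
```

Emit:
arm_command:
  series:
    - [0, 0, 0.15, 0, 0]
    - [0, 0, 0, 0, 0]
    - [0, 0, 0, 0, 0]
    - [0, 0, 0, 0, 0]

```text
clock: 2.87
tool_pos: [0.4623, 0.0827, 0.0571]
eef_rot: [0.001, -0.022, 1.0, 0.0]
force: [0.6, -0.7, 0.4]
opening: -0.0001
```

```bash
python3 st.py; python3 -c "
from h import *
s=bot.capture('scene');cv2.imwrite('pics/b.png',cv2.resize(s[130:300,200:370],None,fx=3,fy=3))"
```

```text
t 2.87 fix mm [-122.4   -0.4   57.1] yaw tool x-180-fix 0.23 z [ 0.003  0.    -1.   ] F [ 0.6 -0.7  0.4] open -0.0001
```

View pics/b.png

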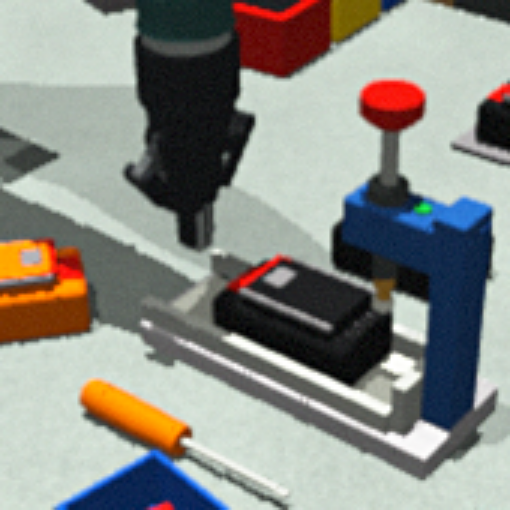

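```bash
python3 - <<'E'
from h import *
g=lambda c:[(200+(a+.5)/3-.5,130+(b+.5)/3-.5) for a,b in c]
print("tip",plane("scene",g([(195,247)]),.032))
print("near corners guide top .038",plane("scene",g([(145,300),(215,252)]),.038))
def proj(n,X):
    m=bot.camera_model(n);E=np.linalg.inv(m["extrinsics"]);f=210/np.tan(np.radians(m["fov_y"])/2)
    return cv2.projectPoints(np.array(X,float),cv2.Rodrigues(E[:3,:3])[0],E[:3,3],np.array([[f,0,m["cx"]],[0,f,m["cy"]],[0,0,1]]),np.array([m["k1"],0,0,0,0]))[0][:,0]
X=[[.4623,.0827,.032],[.6345,.0901,.252],[.4446,.0825,.02]]
a=proj("scene",X);print("crop px",(a-[200,130])*3,proj("top",X))
o=bot.capture("top");cv2.imwrite("pics/c.png",cv2.resize(o[140:300,180:320],None,fx=3.6,fy=3.6))
E
```

```text
tip [[0.4177185 0.1285463 0.032    ]]
near corners guide top .038 [[0.445956   0.04142808 0.038     ]
 [0.44209325 0.12655219 0.038     ]]
crop px [[196.02996855 289.58052113]
 [391.58950008  93.96236935]
 [180.20433042 294.1160536 ]] [[240.48248645 267.19391022]
 [226.27221694 160.25800724]
 [240.97149116 275.50672465]]
```

View pics/c.png

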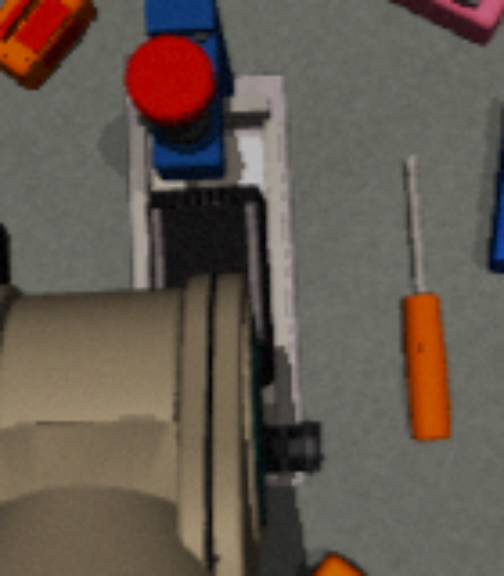

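```bash
python3 - <<'E'
from h import *
print(bot.nose_length,[a for a in dir(bot) if a[0]!='_'])
for uv,p in(((262.6,168.9),(.4539,.0875,.1626)),((265.2,212.2),(.4623,.0827,.0571))):
    o,d=ray("scene",[uv]);d=d[0]
    for z in (-.025,0,.01):
        q=o+d*((p[2]+z-o[2])/d[2]);print(z,q-p)
    l=((p[0]-o[0])*d[0]+(p[1]-o[1])*d[1])/(d[0]**2+d[1]**2);print("closest on axis",o+l*d-p)
print(plane("top",[(262,263.6)],.1),plane("top",[(262,263.6)],.15),plane("top",[(262,263.6)],.06))
s=bot.capture('scene');e=cv2.resize(s[100:250,220:330],None,fx=5,fy=4);e=cv2.resize(s[100:250,220:330],None,fx=4,fy=4,interpolation=cv2.INTER_CUBIC);cv2.imwrite('pics/e.png',cv2.convertScaleAbs(e,alpha=2.2,beta=10))
E
```

```text
0.025 ['Unreachable', 'camera_model', 'capture', 'finish_job', 'nose_length', 'sense']
-0.025 [-0.05549345  0.06088299 -0.025     ]
0 [-2.11461187e-02  2.56191847e-02  2.77555756e-17]
0.01 [-0.00740718  0.01151366  0.01      ]
closest on axis [0.00195374 0.00190297 0.01681343]
-0.025 [-0.04281581  0.04589411 -0.025     ]
0 [-1.55140947e-02  1.77853624e-02  4.16333634e-17]
0.01 [-0.00459341  0.00654186  0.01      ]
closest on axis [0.00090595 0.00087994 0.01503573]
[[0.46701117 0.03484462 0.1       ]] [[0.46533717 0.03385855 0.15      ]] [[0.46835037 0.03563348 0.06      ]]
```

View pics/e.png

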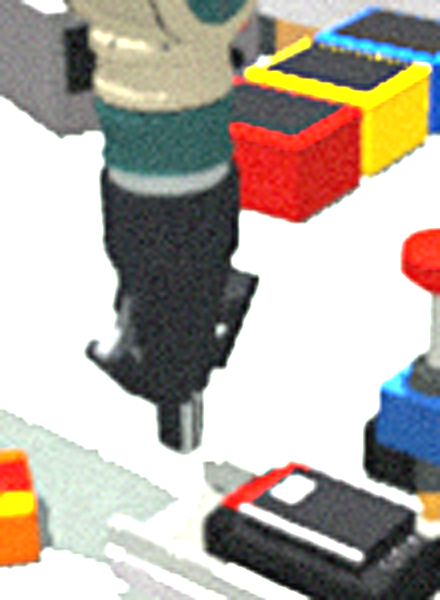

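The visible fingertip lies on the tool axis, but about 40 mm higher than the stated nose length puts it, and both looks agree on that. I'll settle it by feel, lowering in small steps while watching the force.

Emit:
arm_command:
  series:
    - [0, 0, 0.1, 0, 0]
    - [0, 0, 0.1, 0, 0]
    - [0, 0, 0, 0, 0]
    - [0, 0, 0, 0, 0]

```text
clock: 3.35
tool_pos: [0.4602, 0.0825, 0.0471]
eef_rot: [-0.001, -0.022, 1.0, -0.0]
force: [-0.1, -0.8, 0.3]
opening: -0.0003
```

Emit:
arm_command:
  series:
    - [0, 0, 0.05, 0, 0]
    - [0, 0, 0.0, 0, 0]
    - [0, 0, 0, 0, 0]

```text
clock: 3.6
tool_pos: [0.4607, 0.0826, 0.0455]
eef_rot: [-0.0, -0.022, 1.0, -0.0]
force: [-0.4, -0.4, 0.0]
opening: -0.0003
```

Emit:
arm_command:
  series:
    - [0, 0, 0.05, 0, 0]
    - [0, 0, 0.0, 0, 0]
    - [0, 0, 0, 0, 0]

```text
clock: 3.85
tool_pos: [0.4607, 0.0826, 0.0435]
eef_rot: [-0.0, -0.022, 1.0, 0.0]
force: [-0.2, -0.5, 0.8]
opening: 0.0002
```

Emit:
arm_command:
  series:
    - [0, 0, 0.05, 0, 0]
    - [0, 0, 0.0, 0, 0]
    - [0, 0, 0, 0, 0]

```text
clock: 4.1
tool_pos: [0.4607, 0.0826, 0.0415]
eef_rot: [-0.0, -0.022, 1.0, -0.0]
force: [-0.8, 0.7, -0.2]
opening: -0.0002
```

No contact at a height where the nominal tip would already be in the bed, so the camera was right: the tips sit about 16 mm above the reported TCP. I'll keep lowering.

Emit:
arm_command:
  series:
    - [0, 0, 0.1, 0, 0]
    - [0, 0, 0.1, 0, 0]
    - [0, 0, 0, 0, 0]

```text
clock: 4.35
tool_pos: [0.46, 0.0825, 0.0327]
eef_rot: [-0.001, -0.022, 1.0, -0.0]
force: [-0.6, 0.8, -0.4]
opening: 0.0003
```

Emit:
arm_command:
  series:
    - [0, 0, 0.1, 0, 0]
    - [0, 0, 0.1, 0, 0]
    - [0, 0, 0, 0, 0]
    - [0, 0, 0, 0, 0]

```text
clock: 4.68
tool_pos: [0.4603, 0.0826, 0.0252]
eef_rot: [-0.001, -0.022, 1.0, -0.0]
force: [-0.5, -0.7, 0.4]
opening: 0.0001
```

```bash
python3 st.py; python3 -c "
from h import *
s=bot.capture('scene');cv2.imwrite('pics/f.png',cv2.convertScaleAbs(cv2.resize(s[140:290,220:370],None,fx=4,fy=4,interpolation=cv2.INTER_CUBIC),alpha=1.5))"
```

```text
t 4.68 fix mm [-124.3   -0.5   25.2] yaw tool x-180-fix 0.22 z [-0.001 -0.    -1.   ] F [-0.5 -0.7  0.4] open 0.0001
```

View pics/f.png

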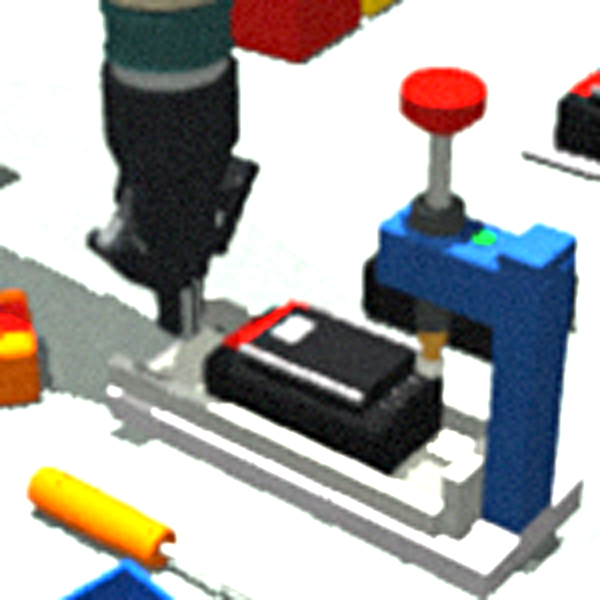

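The finger is now inside the channel at crop (185,335), behind the pack's near end. I'll go down 6 mm more, then push.

Emit:
arm_command:
  series:
    - [0, 0, 0.15, 0, 0]
    - [-0.25, 0, 0, 0, 0]
    - [-0.2, 0, 0, 0, 0]
    - [-0.1, 0, 0, 0, 0]
    - [0, 0, 0, 0, 0]

```text
clock: 5.15
tool_pos: [0.4853, 0.0836, 0.0201]
eef_rot: [0.001, -0.022, 1.0, 0.0]
force: [0.2, -0.8, -0.8]
opening: -0.0001
```

Emit:
arm_command:
  series:
    - [-0.1, 0, 0, 0, 0]
    - [-0.1, 0, 0, 0, 0]
    - [-0.1, 0, 0, 0, 0]
    - [-0.1, 0, 0, 0, 0]
    - [-0.1, 0, 0, 0, 0]

```text
clock: 5.57
tool_pos: [0.5022, 0.0844, 0.0194]
eef_rot: [-0.001, -0.022, 1.0, -0.0]
force: [-2.2, 0.1, 0.3]
opening: -0.0003
```

```bash
python3 st.py
```

```text
t 5.57 fix mm [-82.4  -0.4  19.4] yaw tool x-180-fix 0.22 z [-0.002 -0.    -1.   ] F [-2.2  0.1  0.3] open -0.0003
```

Emit:
arm_command:
  series:
    - [-0.1, 0, 0, 0, 0]
    - [-0.1, 0, 0, 0, 0]
    - [-0.1, 0, 0, 0, 0]
    - [-0.1, 0, 0, 0, 0]
    - [-0.1, 0, 0, 0, 0]

```text
clock: 5.98
tool_pos: [0.523, 0.0853, 0.0194]
eef_rot: [-0.0, -0.022, 1.0, -0.0]
force: [-1.4, -0.3, -0.5]
opening: 0.0002
```

Emit:
arm_command:
  series:
    - [-0.06, 0, 0, 0, 0]
    - [-0.05, 0, 0, 0, 0]
    - [-0.05, 0, 0, 0, 0]
    - [-0.05, 0, 0, 0, 0]

```text
clock: 6.32
tool_pos: [0.5311, 0.0857, 0.0196]
eef_rot: [-0.0, -0.022, 1.0, -0.0]
force: [-0.8, -0.3, -0.0]
opening: -0.0001
```

Emit:
arm_command:
  series:
    - [-0.04, 0, 0, 0, 0]
    - [-0.03, 0, 0, 0, 0]
    - [0, 0, 0, 0, 0]

```text
clock: 6.57
tool_pos: [0.5343, 0.0858, 0.0197]
eef_rot: [0.0, -0.022, 1.0, 0.0]
force: [-0.8, -0.4, -0.3]
opening: -0.0001
```

```bash
python3 st.py
```

```text
t 6.57 fix mm [-50.2  -0.3  19.7] yaw tool x-180-fix 0.22 z [ 0.001  0.    -1.   ] F [-0.8 -0.4 -0.3] open -0.0001
```

Next I'll creep forward until the stop is felt.

Emit:
arm_command:
  series:
    - [-0.04, 0, 0, 0, 0]
    - [-0.03, 0, 0, 0, 0]
    - [0, 0, 0, 0, 0]

```text
clock: 6.82
tool_pos: [0.5372, 0.0859, 0.0198]
eef_rot: [0.0, -0.022, 1.0, 0.0]
force: [-0.8, -0.3, -0.5]
opening: 0.0002
```

Emit:
arm_command:
  series:
    - [-0.04, 0, 0, 0, 0]
    - [0, 0, 0, 0, 0]

```text
clock: 6.98
tool_pos: [0.5376, 0.086, 0.0196]
eef_rot: [-0.001, -0.022, 1.0, 0.0]
force: [-3.1, -0.4, 2.0]
opening: -0.0003
```

Emit:
arm_command:
  series:
    - [-0.04, 0, 0, 0, 0]
    - [0, 0, 0, 0, 0]

```text
clock: 7.15
tool_pos: [0.5375, 0.086, 0.0193]
eef_rot: [-0.002, -0.022, 1.0, -0.0]
force: [-6.7, -0.3, 4.1]
opening: -0.0002
```

The pack stopped hard at TCP fixture x ≈ -47 mm, where about -46 mm was expected, so it is home. I'll back off and rise.

Emit:
arm_command:
  series:
    - [0, 0, 0, 0, 0]
    - [0.1, 0, 0, 0, 0]
    - [0.3, 0, 0, 0, 0]
    - [0.5, 0, 0, 0, 0]
    - [0, 0, 0, 0, 0]

```text
clock: 7.57
tool_pos: [0.5008, 0.0844, 0.0191]
eef_rot: [-0.001, -0.022, 1.0, -0.0]
force: [-1.0, -0.5, -0.6]
opening: 0.0001
```

Emit:
arm_command:
  series:
    - [0, 0, -0.7, 0, 0]
    - [0, 0, -0.9, 0, 0]
    - [0, 0, -0.9, 0, 0]
    - [0, 0, -0.9, 0, 0]
    - [0, 0, -0.9, 0, 0]

```text
clock: 7.98
tool_pos: [0.5055, 0.0845, 0.194]
eef_rot: [0.002, -0.022, 1.0, 0.0]
force: [0.6, 0.9, -0.3]
opening: 0.0001
```

Emit:
arm_command:
  series:
    - [0, 0, -0.9, 0, 0]
    - [0, 0, -0.9, 0, 0]
    - [0, 0, 0, 0, 0]
    - [0, 0, 0, 0, 0]
    - [0, 0, 0, 0, 0]

```text
clock: 8.4
tool_pos: [0.5048, 0.0845, 0.2638]
eef_rot: [0.001, -0.022, 1.0, 0.0]
force: [-0.6, 0.1, -0.5]
opening: 0.0002
```

```bash
python3 st.py; python3 -c "
from h import *
s=bot.capture('scene');cv2.imwrite('pics/g.png',cv2.convertScaleAbs(cv2.resize(s[90:290,220:370],None,fx=3,fy=3,interpolation=cv2.INTER_CUBIC),alpha=1.5))"
```

```text
t 8.4 fix mm [-79.8  -0.4 263.8] yaw tool x-180-fix 0.22 z [ 0.002  0.    -1.   ] F [-0.6  0.1 -0.5] open 0.0002
```

View pics/g.png

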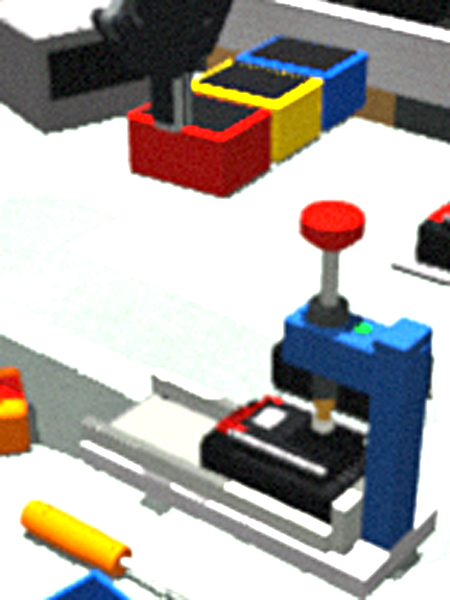

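The pack is home: its far end meets the stop by the column in the crop. The fingertip is at about (175,128). I'll check the tip height again, then move over the knob.

Emit:
arm_command:
  series:
    - [-0.6, 0, -0.3, 0, 0]
    - [-0.8, 0, 0, 0, 0]
    - [-0.9, 0, 0, 0, 0]
    - [-0.9, 0, 0, 0, 0]
    - [0, 0, 0, 0, 0]

```text
clock: 8.87
tool_pos: [0.6368, 0.0898, 0.2707]
eef_rot: [-0.001, -0.022, 1.0, -0.0]
force: [0.1, -0.2, -0.8]
opening: -0.0001
```

Emit:
arm_command:
  series:
    - [0, 0, 0, 0, 0]
    - [0, 0, 0, 0, 0]
    - [0, 0, 0, 0, 0]

```text
clock: 9.12
tool_pos: [0.6303, 0.0901, 0.2746]
eef_rot: [-0.001, -0.022, 1.0, -0.0]
force: [0.6, 0.2, -0.0]
opening: 0.0002
```

```bash
python3 st.py; python3 -c "
from h import *
o,d=ray('scene',[(278.3,132.7)]);d=d[0];p=np.array([.5048,.0845,.2638])
l=((p[0]-o[0])*d[0]+(p[1]-o[1])*d[1])/(d[0]**2+d[1]**2);print(o+l*d-p)
s=bot.capture('scene');cv2.imwrite('pics/i.png',cv2.convertScaleAbs(cv2.resize(s[70:290,250:400],None,fx=2.7,fy=2.7,interpolation=cv2.INTER_CUBIC),alpha=1.5))"
```

```text
t 9.12 fix mm [4.580e+01 2.000e-01 2.746e+02] yaw tool x-180-fix 0.22 z [-0.002 -0.    -1.   ] F [ 0.6  0.2 -0. ] open 0.0002
[0.00249945 0.00223772 0.01440437]
```

View pics/i.png

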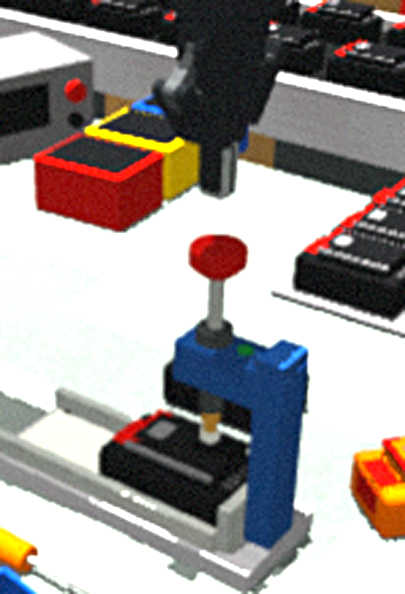

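The tip at (220,195) is centred over the knob at (218,245). I'll correct x by 4 mm and descend, then feel.

Emit:
arm_command:
  series:
    - [-0.1, 0, 0.3, 0, 0]
    - [0, 0, 0.3, 0, 0]
    - [0, 0, 0.1, 0, 0]
    - [0, 0, 0, 0, 0]
    - [0, 0, 0, 0, 0]

```text
clock: 9.58
tool_pos: [0.635, 0.0903, 0.2467]
eef_rot: [-0.001, -0.022, 1.0, -0.0]
force: [0.0, 0.3, 1.1]
opening: -0.0001
```

Emit:
arm_command:
  series:
    - [0, 0, 0.1, 0, 0]
    - [0, 0, 0, 0, 0]
    - [0, 0, 0, 0, 0]

```text
clock: 9.83
tool_pos: [0.6359, 0.0903, 0.2437]
eef_rot: [0.0, -0.022, 1.0, -0.0]
force: [-0.4, 0.1, 0.4]
opening: -0.0001
```

Emit:
arm_command:
  series:
    - [0, 0, 0.1, 0, 0]
    - [0, 0, 0, 0, 0]
    - [0, 0, 0, 0, 0]

```text
clock: 10.08
tool_pos: [0.6357, 0.0903, 0.2394]
eef_rot: [-0.0, -0.022, 1.0, -0.0]
force: [-0.5, 0.2, 0.1]
opening: 0.0003
```

Emit:
arm_command:
  series:
    - [0, 0, 0.1, 0, 0]
    - [0, 0, 0, 0, 0]
    - [0, 0, 0, 0, 0]

```text
clock: 10.33
tool_pos: [0.6362, 0.0903, 0.2359]
eef_rot: [0.0, -0.022, 1.0, 0.0]
force: [-0.4, 0.0, 2.0]
opening: 0.0002
```

Emit:
arm_command:
  series:
    - [0, 0, 0.1, 0, 0]
    - [0, 0, 0, 0, 0]
    - [0, 0, 0, 0, 0]

```text
clock: 10.58
tool_pos: [0.6361, 0.0903, 0.2317]
eef_rot: [0.0, -0.022, 1.0, 0.0]
force: [0.9, 1.1, 1.8]
opening: -0.0003
```

Knob contact came at TCP z ≈ 0.237, as predicted. From here I'll use 2 mm steps.

Emit:
arm_command:
  series:
    - [0, 0, 0.05, 0, 0]
    - [0, 0, 0.05, 0, 0]
    - [0, 0, 0, 0, 0]

```text
clock: 10.83
tool_pos: [0.6361, 0.0903, 0.2273]
eef_rot: [0.0, -0.022, 1.0, 0.0]
force: [0.4, -0.3, 2.9]
opening: -0.0004
```

Emit:
arm_command:
  series:
    - [0, 0, 0.05, 0, 0]
    - [0, 0, 0, 0, 0]

```text
clock: 11.0
tool_pos: [0.6361, 0.0903, 0.2266]
eef_rot: [0.001, -0.022, 1.0, -0.0]
force: [-0.7, 0.3, 8.2]
opening: 0.0001
```

Emit:
arm_command:
  series:
    - [0, 0, 0.05, 0, 0]
    - [0, 0, 0, 0, 0]

```text
clock: 11.17
tool_pos: [0.6362, 0.0903, 0.2251]
eef_rot: [0.001, -0.022, 1.0, -0.0]
force: [-1.2, -0.1, 8.3]
opening: -0.0002
```

Emit:
arm_command:
  series:
    - [0, 0, 0.05, 0, 0]
    - [0, 0, 0, 0, 0]

```text
clock: 11.33
tool_pos: [0.6361, 0.0903, 0.2234]
eef_rot: [0.001, -0.022, 1.0, -0.0]
force: [-1.9, -0.5, 9.9]
opening: -0.0004
```

Emit:
arm_command:
  series:
    - [0, 0, 0.05, 0, 0]
    - [0, 0, 0, 0, 0]

```text
clock: 11.5
tool_pos: [0.6362, 0.0903, 0.2221]
eef_rot: [0.001, -0.022, 1.0, -0.0]
force: [-3.3, -0.3, 12.9]
opening: 0.0003
```

The first stop was felt at z ≈ 0.2267 (about 8 N), and the second is now starting at z ≈ 0.222 (12.9 N). I'll use finer steps.

Emit:
arm_command:
  series:
    - [0, 0, 0.025, 0, 0]
    - [0, 0, 0, 0, 0]
    - [0, 0, 0, 0, 0]

```text
clock: 11.75
tool_pos: [0.6362, 0.0903, 0.2219]
eef_rot: [0.001, -0.022, 1.0, -0.0]
force: [-3.8, -0.4, 13.8]
opening: -0.0001
```

Emit:
arm_command:
  series:
    - [0, 0, 0.02, 0, 0]
    - [0, 0, 0, 0, 0]
    - [0, 0, 0, 0, 0]

```text
clock: 12.0
tool_pos: [0.6362, 0.0903, 0.2215]
eef_rot: [0.001, -0.022, 1.0, -0.0]
force: [-3.4, -0.1, 14.5]
opening: -0.0002
```

Emit:
arm_command:
  series:
    - [0, 0, 0.03, 0, 0]
    - [0, 0, 0, 0, 0]
    - [0, 0, 0, 0, 0]

```text
clock: 12.25
tool_pos: [0.6362, 0.0903, 0.2209]
eef_rot: [0.002, -0.022, 1.0, -0.0]
force: [-5.3, -0.8, 16.8]
opening: 0.0002
```

Emit:
arm_command:
  series:
    - [0, 0, 0.02, 0, 0]
    - [0, 0, 0, 0, 0]
    - [0, 0, 0, 0, 0]

```text
clock: 12.5
tool_pos: [0.6362, 0.0903, 0.2206]
eef_rot: [0.002, -0.022, 1.0, -0.0]
force: [-5.7, -0.0, 19.5]
opening: 0.0
```

Emit:
arm_command:
  series:
    - [0, 0, 0, 0, 0]
    - [0, 0, 0, 0, 0]
    - [0, 0, 0, 0, 0]
    - [0, 0, 0, 0, 0]
    - [0, 0, 0, 0, 0]

```text
clock: 12.92
tool_pos: [0.6362, 0.0903, 0.2206]
eef_rot: [0.002, -0.022, 1.0, -0.0]
force: [-6.2, 0.1, 18.2]
opening: 0.0001
```

Emit:
arm_command:
  series:
    - [0, 0, 0, 0, 0]
    - [0, 0, 0, 0, 0]
    - [0, 0, 0, 0, 0]
    - [0, 0, 0, 0, 0]
    - [0, 0, 0, 0, 0]

```text
clock: 13.33
tool_pos: [0.6362, 0.0903, 0.2205]
eef_rot: [0.002, -0.022, 1.0, -0.0]
force: [-5.9, -0.5, 18.2]
opening: -0.0002
```

Emit:
arm_command:
  series:
    - [0, 0, 0, 0, 0]
    - [0, 0, 0, 0, 0]
    - [0, 0, 0, 0, 0]
    - [0, 0, 0, 0, 0]
    - [0, 0, 0, 0, 0]

```text
clock: 13.75
tool_pos: [0.6362, 0.0903, 0.2206]
eef_rot: [0.002, -0.022, 1.0, -0.0]
force: [-5.4, -0.1, 18.8]
opening: 0.0
```

I held it for over a second at about 18 N. Now I'll release straight up.

Emit:
arm_command:
  series:
    - [0, 0, -0.05, 0, 0]
    - [0, 0, -0.1, 0, 0]
    - [0, 0, -0.15, 0, 0]
    - [0, 0, -0.2, 0, 0]
    - [0, 0, -0.3, 0, 0]

```text
clock: 14.17
tool_pos: [0.6347, 0.0902, 0.2469]
eef_rot: [-0.002, -0.022, 1.0, -0.0]
force: [0.4, 0.6, -0.4]
opening: -0.0004
```

Emit:
arm_command:
  series:
    - [0, 0, -0.6, 0, 0]
    - [0, 0, -0.5, 0, 0]
    - [0, 0, 0, 0, 0]
    - [0, 0, 0, 0, 0]
    - [0, 0, 0, 0, 0]

```text
clock: 14.58
tool_pos: [0.6352, 0.0902, 0.2908]
eef_rot: [-0.001, -0.022, 1.0, -0.0]
force: [0.1, 0.4, -0.4]
opening: -0.0002
```

```bash
python3 st.py; python3 -c "
from h import *
s=bot.capture('scene');a,sa=red(s,(310,145,350,180));print('knob',a,sa,'start 330.24 164.16')
cv2.imwrite('pics/j.png',cv2.resize(s[60:300,220:400],None,fx=2.5,fy=2.5,interpolation=cv2.INTER_CUBIC))"
```

```text
t 14.58 fix mm [5.070e+01 1.000e-01 2.908e+02] yaw tool x-180-fix 0.22 z [-0.002 -0.    -1.   ] F [ 0.1  0.4 -0.4] open -0.0002
knob [330.31598513 164.3866171 ] [321 157  20  16 269] start 330.24 164.16
```

View pics/j.png

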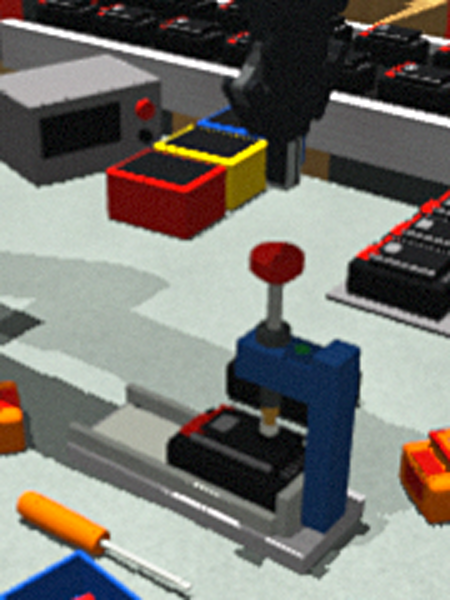

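The knob is back at its start position (within 0.3 px), the pack is still home and the arm is clear.

```bash
python3 -c "
from rig import bot
print(bot.finish_job())"
```

```text
the job is handed in; nothing more can be done
None
```

The job is done and handed in at about 14.6 s on the robot's clock; the hand-in gave no verdict.

- **Push:** I pushed the pack with closed fingers until it stopped hard, with the TCP at fixture x ≈ -47 mm against an expected -46 mm.
- **Plunger:** The first stop came at about 8 N after roughly 10 mm of travel, and the second about 5 mm lower at about 13 N. I held it there for 1.25 s with readings of 18 to 19.5 N, then released it straight up.
- **Last checks:** In the final scene picture the knob is within 0.3 px of its start, the pack is still against the stop, and the tip is about 50 mm clear of the knob. The wrist force is about zero. The screwdriver and the visible part of the bin looked undisturbed. I did not re-measure them, and the spare pack was mostly hidden in that view.
- **What disagreed:** The fingertips sit about 40 mm higher than the reported TCP and the stated nose length imply. I caught this in the camera view and confirmed it by lowering without contact and by where the knob was first felt, then worked with the measured offset.

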